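# Tune the coil of an antenna tuner with a plastic tuning tool

## Robot

A 6-joint arm with a two-finger parallel gripper is mounted at the origin on the work surface. World frame = base frame: x ahead of the robot, y to its left, z up, the work surface at z = 0. Lengths are in m, angles in rad, forces in N, time in s.
With the tool pointing down it reaches from about 0.35 to 0.975 m from the base axis. Payload 7.1 kg.
Tool frame: the origin (TCP) lies at the very end of the fingers, on their centre line; the grasp point (between the pads) lies manip.grip_depth behind it (manip.grip_depth is the distance from the TCP to the grasp point, in m); z points along the fingers, x is the direction in which the jaws open and shut, and the axes are right-handed (so a half turn about z gives the same grasp; the last joint's range is limited). The gripper opens to 88 mm and grips with 3 to 60 N. Pads are 20 mm wide; open, the fingers measure 115 mm over their backs; the gripper's body (75 mm by 178 mm) begins 61 mm behind the grasp point.
Start: joints at [-1.179, 0.423, 1.63, -0, 1.089, -0.019], TCP at [0.25, -0.573, 0.223] pointing down, gripper open.
Joint ranges: [-3, 3], [-0.9, 2.11], [0.09, 2.58], [-1.31, 4.45], [0.11, 2.69], [-2.54, 2.54]. Speed limits (rad/s): [2.39, 2.39, 3.01, 3.14, 3.14, 3.14].

## Interface

Orientations are given as a 3x3 rotation matrix whose columns are the frame's x, y, z axes.
In Python, from rig import manip gives the robot as it stands. The module is installed in compiled form; this text tells all that it offers.
- The arm moves only by the tool step_arm, never from a script. Its argument "deltas" is a list of rows, each a list of 5 numbers: the opening, from 0 (shut) to 1 (fully open), then the shift along the tool's x, y, z in units of 40 mm (1.0 is 40 mm), then the turn about the tool's z in units of 5 degrees (1.0 is 5 degrees). A call has 1 to 10 rows; each row is the pose to reach, as a shift and turn from the pose commanded when the call began, along the tool's axes at that moment; what a row does not reach only later rows make up. A row lasts 1/12 s, in which the tool goes at most 41.7 mm and 7.16 degrees, less where a joint would pass 70% of its speed; a pose out of reach is approached as far as the arm can. A call with a gripper value outside its range is refused whole. The fingers move at their own pace and stop on an object; the grip force is fixed at half the most. Time passes only in rows, so rows that repeat a pose let the fingers close. It gives the time, the measured TCP pose, the force and the opening at its end, in the units of the state.
- manip.get_state(): the state, without advancing time (a new reading comes with each control period).
- manip.camera(name): name is "side" or "top"; returns the picture (420x560x3 uint8, red, green, blue); there is no depth.
- manip.camera_params(name): a dict with "fx", "fy", "cx", "cy" (pixels), "extrinsics" (4x4, takes a point from camera to world coordinates). Camera axes: x right, y down, z forward; pixel columns grow to the right and rows downward; lengths in m; the calibration is good to about 2 mm. A picture is of the moment at which its call begins. camera_params takes no time and is no camera call.
- manip.job_done(): hands the job in, once; it reports no verdict.
Trained networks look in the newest picture that a camera, given by its name, has taken for a name from the list of things; names that differ only in an ending like _2 or _b are one class to them, and where a whole thing is asked for, a point or a joint stands for the part that bears it (a point fixed in the world has none). Each returns a list of dicts, best first, with "conf" (0 to 1); they miss things now and then, are a little off and sometimes report something else, mostly with a low value. They report only what shows in the picture. A call takes as long as a camera call.
- manip.recognise(target, camera): "rect" ([left, top, width, height] in pixels, round what is visible of it).
- manip.masks_of(target, camera): "region" (420x560 bool, what is visible of it) and "rect" ([left, top, width, height] in pixels, round what is visible of it).
- manip.place_of(target, camera): "xy" ([column, row] in pixels: a listed point, or the origin of a listed thing).
The state is a dict: "time": time; "q": joint angles; "qvel": joint speeds; "tau": joint torques, N m; "eef_pos": TCP position; "tcp_rot": TCP orientation; "contact_force": force on the tool from outside, world axes, zero at the start; "ft_torque": the same for the moment, N m; "opening": finger opening in m.
Only numpy, scipy, OpenCV 4.12 (cv2) and the standard library are available. Lean on these libraries where they do the work, as an engineer would, in place of code of your own. Each camera call takes 0.05 s, during which the arm holds its last target.

## Task

Take the white plastic tuning tool from its wooden stand, seat its blade fully in the slot of the core down inside the tall open coil on the aluminium tuner box, and turn the core clockwise until the meter's needle lies on the broad mark in the middle of the dial. Press and turn gently (20 N would crack the core), turn it only with the tool, and leave the other things on the bench alone. Then stand the tool back in the hole of its stand with its collar resting on the wood, and let go.

Things in the scene. Friction and masses are not known exactly. Their poses are not given: they have to be found in the camera images.
- wand_grip (a point): White plastic tuning tool, 104 mm long, upright in the stand, blade down, 30 g. This point: on its axis half-way up the handle, 74 mm above the blade's tip, 30 mm below the top. Handle: 12 x 12 mm square bar, 60 mm long, flats facing x and y; z points up the tool. Under it a round collar 22 mm across (underside 40 mm above the tip), then a neck 9.6 mm across.
- wand_tip (a point): Middle of the lower edge of the tool's flat blade, 74 mm below wand_grip along its axis. The blade is 10 mm tall, 11 mm wide along x and 2 mm thick along y (same axes as wand_grip).
- stand_hole (a point): Centre of the mouth of the round hole in the wooden stand, a fixed block 70 x 70 x 50 mm, level with its top face. The hole is 14 mm across and 46 mm deep, its rim bevelled by 2 mm. The tool stands in it with its collar resting on the block.
- chassis: Tuner: fixed aluminium box 160 (x) x 220 (y) x 50 mm high; origin under its centre. On its top: the tall open coil (see coil_mouth), a capped coil 33 mm across and 27 mm high at x 48, y 68 mm (not to be touched) and the flat panel meter (92 x 106 x 6 mm, centre at x 0, y -45 mm).
- coil_mouth (a point): Centre of the open upper end of the tall coil, 90 mm above the bench, at x -30, y 62 mm of the chassis and with its axes. Grey tube, 25 mm outside and 15 mm inside, wound with copper; the core is inside (see core_top).
- core_top (a point): Middle of the core's flat top (about 12 mm across), 6 mm below coil_mouth, with the chassis axes. Across it a straight slot, 3.4 mm wide, 4 mm deep, open at both ends. Its direction is not measured: at the start within 42 degrees either way of the chassis x axis; look, or feel for it by turning the blade under a light push. The blade then slides on the top without turning the core.
- meter_mark (a point): Middle of the broad black mark (12 mm wide) in the middle of the meter's dial, 57 mm above the bench.
- needle (a joint): Angle of the meter's needle, rad. 0: it points along chassis +x at the middle of the broad mark, whose edges are at about -0.1 and +0.1. Starts at -0.9 to -0.45, grows as the core is turned clockwise seen from above: 0.7 rad of needle per rad of core. The core gives downwards on a spring (1.5 N at first, then 1.5 N per mm, hard stop after 2.5 mm), turns with 0.02 N m of friction, and stays where it is left.
- jar: closed glass jar, 60 mm across, 75 mm tall; origin under its centre
- wrench: steel wrench lying flat; origin under its centre
- screwdriver: steel screwdriver lying flat (not the tuning tool); origin under its centre
- tape: roll of grey tape lying flat, 90 mm across, 20 mm high; origin under its centre
- tray: white parts tray 100 x 140 mm, 30 mm high; origin under its centre
- offcut: wooden offcut 90 x 50 x 20 mm lying flat; origin under its centre

How it is judged:
By the outcome, as a careful person would: the job done as asked, in the order asked, and still so for the second after the job is handed in, with the robot touching nothing.
It also fails if it takes over 72 s, if anything falls off the work surface, if the arm or the gripper's body presses on something with over 40 N, if the wrist force passes 120 N, or if a joint passes its speed limit or range.

## Working session

There is one attempt and no reset: what is moved stays moved. The work goes in short steps, Python scripts to look and compute and a tool call to move; the robot and the scene stay as the last step left them, time stands still between calls to the robot, and variables do not carry over. Pictures are saved under pics/ and viewed, and the job is handed in when it is done.

Besides the shell and the picture viewer there is one more tool, called after ">>>" by a JSON object that holds its "method" and its "body". step_arm: Moves the arm, as the interface text tells. Its arguments: {"type":"object","properties":{"deltas":{"type":"array","items":{"type":"array","items":{"type":"number"}}}},"required":["deltas"]}

```bash
mkdir -p pics; python3 - <<'E'
from rig import manip
import cv2,numpy as np
print(manip.grip_depth); s=manip.get_state(); print(s)
for c in("side","top"):
    im=manip.camera(c); cv2.imwrite(f"pics/{c}0.png",im[:,:,::-1]); p=manip.camera_params(c); print(c,p)
    for t in ["wand_grip","wand_tip","stand_hole","chassis","coil_mouth","core_top","meter_mark"]:
        r=manip.place_of(t,c); print(t,[(np.round(d["xy"],1),round(d["conf"],2)) for d in r[:2]])
E
```

```text
0.0187
{'time': 0.0, 'q': array([-1.17899445e+00,  4.23849452e-01,  1.63066929e+00, -2.78773887e-05,
        1.08860455e+00, -1.89811347e-02]), 'qvel': array([ 2.97426773e-04, -1.60484265e-03, -1.21253732e-03, -7.58844310e-05,
       -1.98193627e-03, -2.07841147e-04]), 'tau': array([-2.39360110e-03, -5.44629693e+01, -2.73677033e+01,  6.43495610e-02,
        2.27836613e-02, -1.04114670e-04]), 'eef_pos': array([ 0.24939711, -0.57248545,  0.22190446]), 'tcp_rot': array([[ 3.99338730e-01, -9.16803256e-01, -6.07307007e-04],
       [-9.16802179e-01, -3.99339192e-01,  1.40521626e-03],
       [-1.53082833e-03, -4.37689075e-06, -9.99998828e-01]]), 'contact_force': array([-0.42889007, -1.34808001, -0.52401669]), 'ft_torque': array([-0.03195005, -0.04248707, -0.03687029]), 'opening': 0.08769692083919337}
side {'fx': 425.9216299671782, 'fy': 425.9216299671782, 'cx': 277.6110531183104, 'cy': 206.39062661767412, 'extrinsics': array([[-0.79668561, -0.43305834,  0.42160707,  0.14165334],
       [-0.60409415,  0.54858663, -0.57803371,  0.56709784],
       [ 0.01903431, -0.7152015 , -0.69865908,  0.77
[... 358 characters left out ...]
mark [(array([264.6, 197.2]), 0.88), (array([360.8, 186.8]), 0.33)]
top {'fx': 485.5201882490472, 'fy': 485.5201882490472, 'cx': 282.02258774305756, 'cy': 216.63560272146694, 'extrinsics': array([[ 0.02298064, -0.98119939,  0.19162371,  0.3677536 ],
       [-0.99959283, -0.01930863,  0.02100819, -0.01032181],
       [-0.01691323, -0.19202846, -0.9812436 ,  1.28567342],
       [ 0.        ,  0.        ,  0.        ,  1.        ]])}
wand_grip [(array([393.8, 266.8]), 0.53)]
wand_tip []
stand_hole [(array([396.4, 271.2]), 0.68)]
chassis []
coil_mouth [(array([393.6, 267.5]), 0.71), (array([267.4, 235.6]), 0.64)]
core_top [(array([266.3, 239.5]), 0.77)]
meter_mark [(array([304.9, 206. ]), 0.56)]
```

View pics/side0.png

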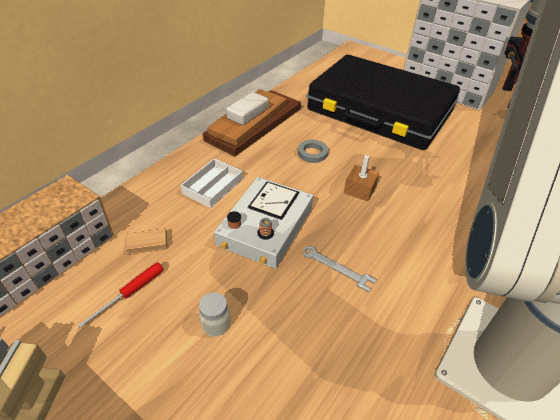

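View pics/top0.png

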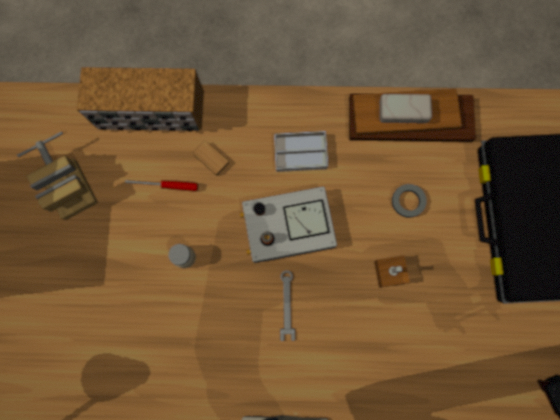

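```bash
python3 - <<'E'
import cv2
a=cv2.imread("pics/side0.png"); b=cv2.imread("pics/top0.png")
x=cv2.resize(a[150:260,220:420],None,fx=4,fy=4,interpolation=cv2.INTER_CUBIC);cv2.imwrite("pics/s0c.png",x)
x=cv2.resize(b[150:310,230:430],None,fx=3.7,fy=3.7,interpolation=cv2.INTER_CUBIC);cv2.imwrite("pics/t0c.png",x)
E
```

```text
(no output)
```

View pics/s0c.png

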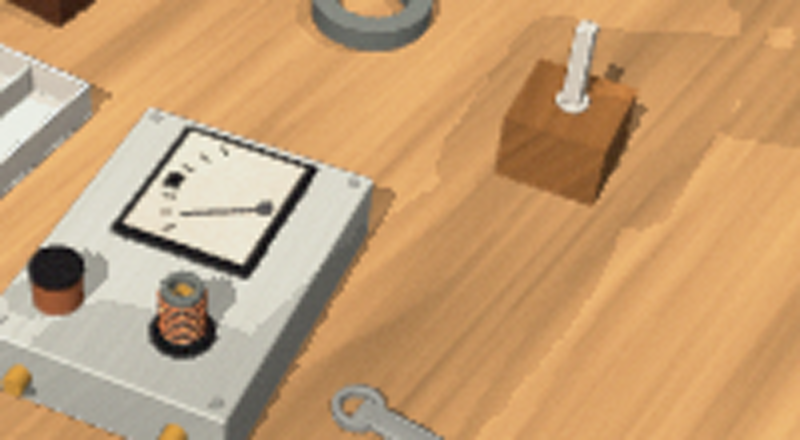

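View pics/t0c.png

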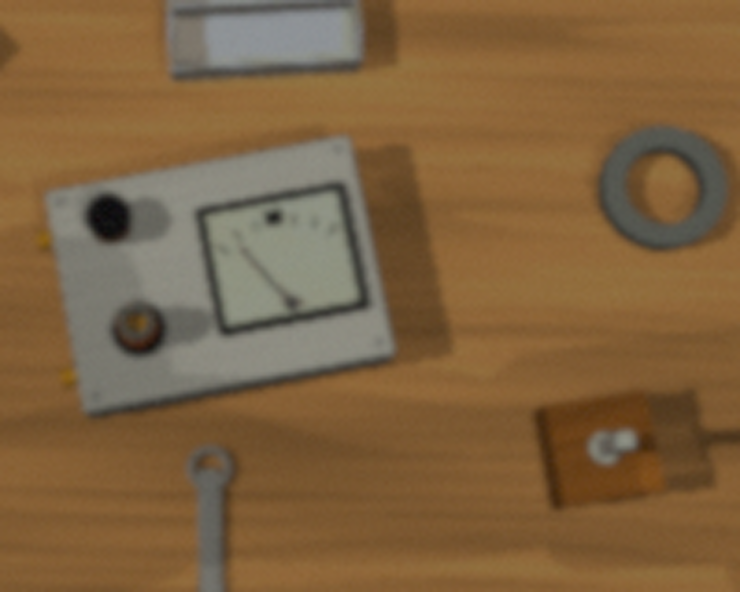

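The side view shows the tuner with its coil at about (266,225) and the tool in its stand at about (365,165). In the top view the coil is at (267,238) and the stand at (397,270). Next I'll enlarge these for corner picks.

```bash
python3 - <<'E'
import cv2
a=cv2.imread("pics/side0.png"); b=cv2.imread("pics/top0.png")
def crop(im,x,y,w,h,f,n):
    c=cv2.resize(im[y:y+h,x:x+w],None,fx=f,fy=f,interpolation=cv2.INTER_CUBIC)
    for i in range(0,w,10): cv2.putText(c,str(x+i),(i*f,8),0,.3,(0,0,255)); cv2.line(c,(i*f,10),(i*f,14),(0,0,255))
    for i in range(0,h,10): cv2.putText(c,str(y+i),(0,i*f+3),0,.3,(0,0,255))
    cv2.imwrite(n,c)
crop(a,210,170,110,100,7,"pics/s1.png");crop(a,335,145,60,60,10,"pics/s2.png")
crop(b,235,180,110,85,7,"pics/t1.png");crop(b,365,245,80,50,9,"pics/t2.png")
E
```

```text
(no output)
```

View pics/s1.png

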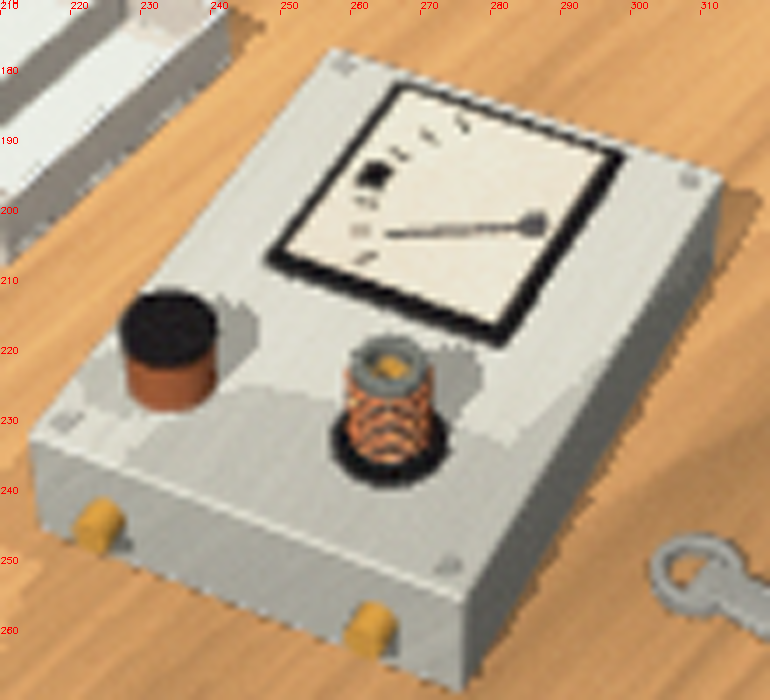

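View pics/s2.png

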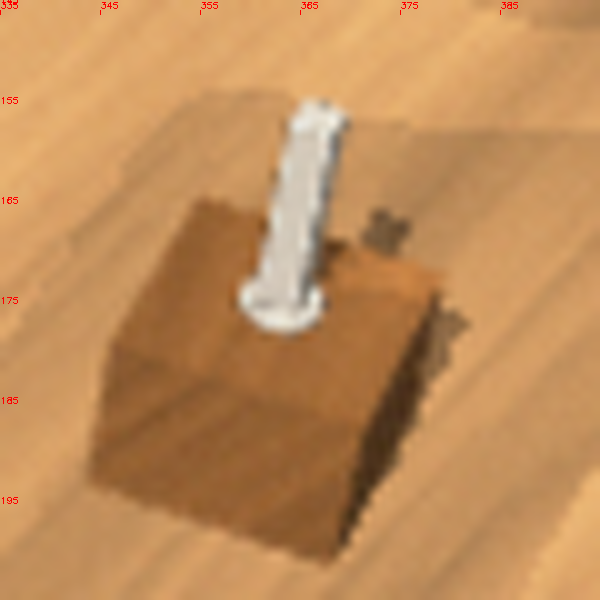

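View pics/t1.png

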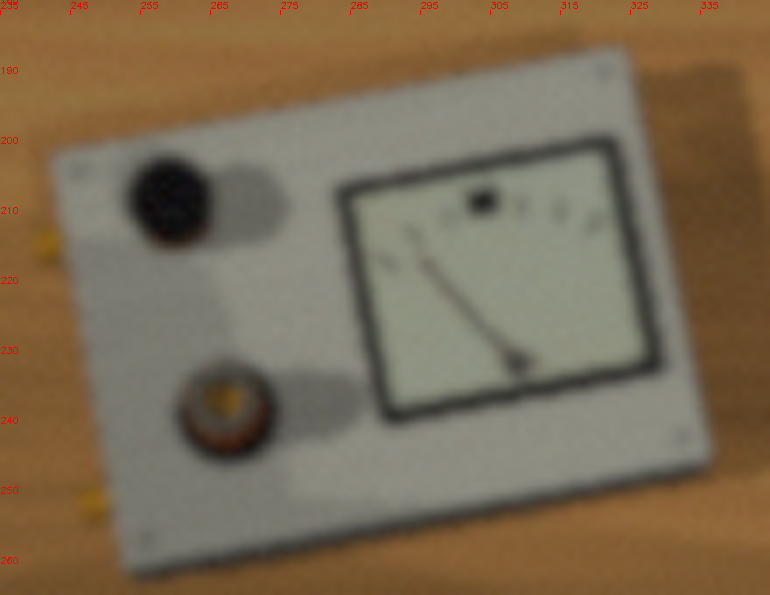

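View pics/t2.png

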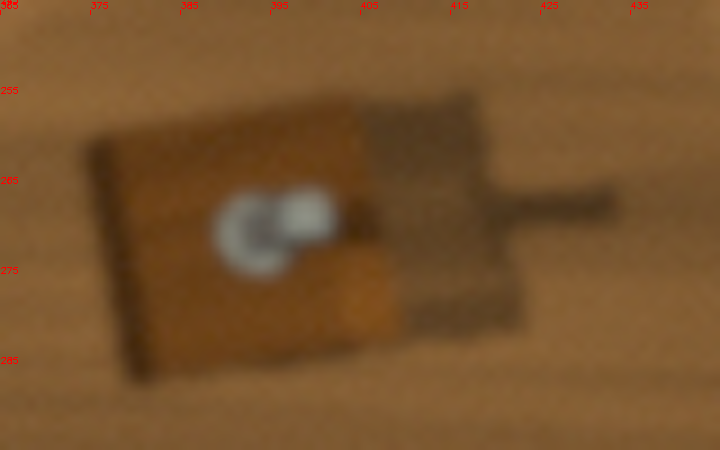

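The zoomed views show the chassis corners, coil rim (side (266,222), top (267,237)), stand corners and tool top (side (367,156), top (399,269)). The top-view needle is well left of the mark. Next I fit poses to these.

```bash
cat > h.py <<'E'
import numpy as np
from rig import manip
P={c:manip.camera_params(c) for c in("side","top")}
def proj(c,p):
    p=np.atleast_2d(p); E=np.linalg.inv(P[c]["extrinsics"]); q=p@E[:3,:3].T+E[:3,3]
    return np.c_[P[c]["fx"]*q[:,0]/q[:,2]+P[c]["cx"],P[c]["fy"]*q[:,1]/q[:,2]+P[c]["cy"]]
def back(c,uv,z):
    d=np.array([(uv[0]-P[c]["cx"])/P[c]["fx"],(uv[1]-P[c]["cy"])/P[c]["fy"],1]);E=P[c]["extrinsics"];d=E[:3,:3]@d
    o=E[:3,3]; return o+d*(z-o[2])/d[2]
def T(v,p):
    p=np.atleast_2d(p);c,s=np.cos(v[2]),np.sin(v[2]); return np.c_[c*p[:,0]-s*p[:,1]+v[0],s*p[:,0]+c*p[:,1]+v[1],p[:,2]]
E
python3 - <<'E'
from h import *
from scipy.optimize import least_squares
def px(l,f,ox,oy): l=np.array(l,float); return (l+.5)/f-.5+[ox,oy]
def fit(S,SP,Tt,TP,v0,lab):
    for use in "st","s","t":
        f=lambda v:np.r_[(proj("side",T(v,S))-SP).ravel()*('s' in use),(proj("top",T(v,Tt))-TP).ravel()*('t' in use)]
        r=least_squares(f,v0,loss="soft_l1"); print(lab,use,np.round(r.x,4),"rms",np.sqrt((f(r.x)**2).mean()))
        if use=="st": print(np.round(f(r.x).reshape(-1,2),1).tolist()); R=r.x
    return R
a,b=.08,.11
C=fit([(a,b,.05),(-a,b,.05),(a,-b,.05),(-a,-b,.05),(a,b,0),(-a,b,0),(-.03,.062,.09)],px([(32,437),(467,598),(333,48),(722,178),(42,525),(461,690),(393,366)],7,210,170),
 [(a,b,.05),(a,-b,.05),(-a,-b,.05),(-a,b,.05),(-.03,.062,.09)],px([(52,155),(628,50),(712,462),(128,572),(224,402)],7,235,180),[.4,0,0.1],"chassis")
h=.035
S=fit([(h,-h,.05),(h,h,.05),(-h,-h,.05),(-h,h,.05),(h,h,0),(-h,h,0),(0,0,.114)],px([(203,198),(113,345),(440,290),(360,428),(92,482),(330,562),(322,110)],10,335,145),
 [(h,h,.05),(-h,h,.05),(h,-h,.05),(-h,-h,.05),(0,0,.114)],px([(108,135),(150,378),(358,97),(405,335),(305,215)],9,365,245),[.4,-.25,0.1],"stand")
print("coil",T(C,[(-.03,.062,.09)]))
# coil separately
for c,uv in(("side",px([(393,366)],7,210,170)[0]),("top",px([(224,402)],7,235,180)[0])): print(c,back(c,uv,.09))
for c,uv in(("side",px([(322,110)],10,335,145)[0]),("top",px([(305,215)],9,365,245)[0])): print(c,"tooltop",back(c,uv,.114))
s=manip.get_state();print(s["q"],np.linalg.norm(S[:2]),np.linalg.norm(T(C,[(-.03,.062,.09)])[0,:2]))
# needle
p=px([(515,362)],7,235,180)[0];t=px([(425,262)],7,235,180)[0];d=back("top",t,.057)-back("top",p,.057);print("needle",np.arctan2(d[1],d[0])-C[2])
p=px([(535,225)],7,210,170)[0];t=px([(387,234)],7,210,170)[0];d=back("side",t,.057)-back("side",p,.057);print("needle",np.arctan2(d[1],d[0])-C[2])
E
```

```text
chassis st [ 0.5909 -0.0014  0.2083] rms 0.6528349018006874
[[-0.9, -1.1], [0.0, -0.1], [0.0, -1.0], [1.0, -1.3], [-0.5, 0.6], [0.5, 0.8], [-0.2, -1.2], [-0.4, 0.1], [-0.1, -0.3], [0.5, 0.4], [-0.7, 0.6], [-0.2, 0.0]]
chassis s [ 5.901e-01 -4.000e-04  2.088e-01] rms 0.566762582898794
chassis t [ 0.5914 -0.002   0.2073] rms 0.22771983848226404
stand st [ 0.4745 -0.2671  0.17  ] rms 0.5840754162744783
[[-0.3, -0.6], [-0.5, -0.6], [0.7, -1.9], [0.3, -0.4], [-0.8, -0.2], [0.1, 0.3], [-0.3, 0.2], [0.0, -0.1], [0.5, 0.3], [-0.6, 0.0], [-0.4, 1.0], [-0.1, 0.4]]
stand s [ 0.4734 -0.266   0.1634] rms 0.4444715969914328
stand t [ 0.4753 -0.2675  0.1706] rms 0.24524309561024435
coil [[0.54874647 0.0530212  0.09      ]]
side [0.5461729  0.05571173 0.09      ]
top [0.54882603 0.05257125 0.09      ]
side tooltop [ 0.47431116 -0.268378    0.114     ]
top tooltop [ 0.47543078 -0.26747093  0.114     ]
[-1.17900569e+00  4.23058168e-01  1.62991360e+00 -1.27119708e-06
  1.08863643e+00 -1.89945727e-02] 0.544488766380406 0.5513020376695944
needle 0.5336523734895511
needle 0.5477717834465539
```

Chassis fit is (0.591, −0.002, yaw 0.207), coil mouth about (0.549, 0.053), stand hole (0.475, −0.267), and the needle starts near −0.54. So the core needs about 44° clockwise. Now to move over the stand.

```bash
cat >> h.py <<'E'
def go(pos,yaw):
    s=manip.get_state();R=s["tcp_rot"];y0=np.arctan2(R[1,0],R[0,0])
    d=R.T@(np.array(pos)-s["eef_pos"])
    t=-((yaw-y0+np.pi/2)%np.pi-np.pi/2) if False else -(yaw-y0)
    print("t",round(s["time"],2),"pos",np.round(s["eef_pos"],4),"yaw",round(y0,4),"q6",round(s["q"][5],2),"F",np.round(s["contact_force"],2),"M",np.round(s["ft_torque"],3),"op",round(s["opening"],4))
    print("delta units",np.round(d/.04,3),"turn",round(np.degrees(t)/5,3))
E
python3 -c "
from h import *
go([.475,-.2672,.18],.17)"
```

```text
t 0.8 pos [ 0.2496 -0.573   0.2227] yaw -1.16 q6 -0.02 F [-0.34 -0.17  0.1 ] M [-0.029  0.036 -0.005] op 0.088
delta units [-4.758 -8.219  1.067] turn -15.241
```

>>> {"method": "step_arm", "body": {"deltas": [[1, -0.5, -0.85, 0, -1.4], [1, -1, -1.7, 0.1, -2.8], [1, -1.5, -2.6, 0.2, -4.2], [1, -2, -3.5, 0.3, -5.6], [1, -2.5, -4.4, 0.4, -7], [1, -3, -5.2, 0.5, -8.4], [1, -3.5, -6.1, 0.6, -9.8], [1, -4, -6.9, 0.8, -11.2], [1, -4.4, -7.6, 0.9, -12.6], [1, -4.758, -8.219, 1.067, -14]]}}

```text
time: 1.63
eef_pos: [0.4763, -0.2653, 0.1802]
tcp_rot: [[0.998, 0.069, 0.001], [0.069, -0.998, -0.0], [0.001, 0.0, -1.0]]
contact_force: [0.4, -0.4, -0.8]
opening: 0.0876
```

>>> {"method": "step_arm", "body": {"deltas": [[1, 0, 0, 0, -1.241], [1, 0, 0, 0, -1.241], [1, 0, 0, 0, -1.241]]}}

```text
time: 1.88
eef_pos: [0.4752, -0.2671, 0.18]
tcp_rot: [[0.986, 0.167, -0.0], [0.167, -0.986, -0.0], [-0.0, 0.0, -1.0]]
contact_force: [0.1, -0.2, 0.5]
opening: 0.0876
```

```bash
python3 -c "
from h import *
import cv2
go([.475,-.2672,.065],.17)
for c in P: cv2.imwrite(f'pics/{c}1.png',manip.camera(c)[:,:,::-1])
a=cv2.imread('pics/side1.png')[110:220,300:440];b=cv2.imread('pics/top1.png')[200:310,330:470]
cv2.imwrite('pics/m1.png',cv2.resize(cv2.hconcat([a,b]),(0,0),fx=2.85,fy=2.85,interpolation=cv2.INTER_CUBIC))
"
```

```text
t 1.88 pos [ 0.4752 -0.2671  0.18  ] yaw 0.1676 q6 -0.7 F [ 0.09 -0.22  0.5 ] M [-0.046 -0.006 -0.002] op 0.0876
delta units [-4.000e-03  2.000e-03  2.876e+00] turn -0.028
```

View pics/m1.png

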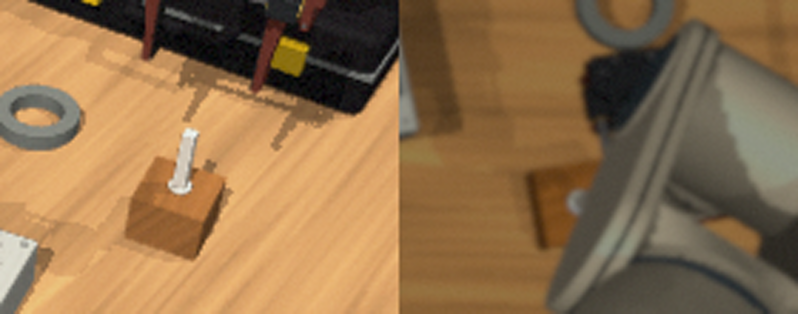

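The gripper straddles the tool from above: the fingers are at side (352,127) and (394,138), the tool at (366,160). Descend and grip.

>>> {"method": "step_arm", "body": {"deltas": [[1, 0, 0, 0.7, 0], [1, 0, 0, 1.4, 0], [1, 0, 0, 2.1, 0], [1, 0, 0, 2.6, 0], [1, 0, 0, 2.87, 0], [1, 0, 0, 2.87, 0]]}}

```text
time: 2.48
eef_pos: [0.4734, -0.2672, 0.0633]
tcp_rot: [[0.986, 0.166, -0.003], [0.166, -0.986, 0.002], [-0.003, -0.002, -1.0]]
contact_force: [-0.8, 1.1, 0.6]
opening: 0.0878
```

>>> {"method": "step_arm", "body": {"deltas": [[0, 0, 0, 0, 0], [0, 0, 0, 0, 0], [0, 0, 0, 0, 0], [0, 0, 0, 0, 0], [0, 0, 0, 0, 0], [0, 0, 0, 0, 0], [0, 0, 0, 0, 0], [0, 0, 0, 0, 0], [0, 0, 0, 0, 0], [0, 0, 0, 0, 0]]}}

```text
time: 3.32
eef_pos: [0.475, -0.2672, 0.0652]
tcp_rot: [[0.986, 0.169, -0.0], [0.169, -0.986, 0.0], [-0.0, -0.0, -1.0]]
contact_force: [0.6, 0.6, -0.5]
opening: 0.0244
```

```bash
python3 -c "
from h import *
go([.475,-.2672,.065],.17)
"
```

```text
t 3.32 pos [ 0.475  -0.2672  0.0652] yaw 0.1701 q6 -0.7 F [ 0.65  0.64 -0.51] M [-0.024 -0.068 -0.043] op 0.0244
delta units [0.    0.001 0.004] turn 0.001
```

>>> {"method": "step_arm", "body": {"deltas": [[0, 0, 0, 0, 0], [0, 0, 0, 0, 0], [0, 0, 0, 0, 0], [0, 0, 0, 0, 0], [0, 0, 0, 0, 0], [0, 0, 0, 0, 0]]}}

```text
time: 3.82
eef_pos: [0.475, -0.2672, 0.0651]
tcp_rot: [[0.986, 0.169, -0.0], [0.169, -0.986, 0.0], [-0.0, -0.0, -1.0]]
contact_force: [0.3, 0.2, -0.7]
opening: 0.0117
```

```bash
python3 -c "
from h import *
go([.475,-.2672,.165],.17)
"
```

```text
t 3.82 pos [ 0.475  -0.2672  0.0651] yaw 0.17 q6 -0.7 F [ 0.29  0.16 -0.71] M [-0.038 -0.092  0.015] op 0.0117
delta units [ 1.000e-03  0.000e+00 -2.496e+00] turn 0.0
```

Gripped at 11.7 mm, which means flat on the faces. Next: lift, then look at the blade.

>>> {"method": "step_arm", "body": {"deltas": [[0, 0, 0, -0.25, 0], [0, 0, 0, -0.6, 0], [0, 0, 0, -1.2, 0], [0, 0, 0, -1.8, 0], [0, 0, 0, -2.4, 0], [0, 0, 0, -3, 0], [0, 0, 0, -3, 0], [0, 0, 0, -3, 0]]}}

```text
time: 4.48
eef_pos: [0.4758, -0.2676, 0.187]
tcp_rot: [[0.986, 0.169, 0.003], [0.169, -0.986, -0.002], [0.003, 0.002, -1.0]]
contact_force: [-0.4, -0.2, -0.3]
opening: 0.0118
```

```bash
python3 -c "
from h import *
import cv2
go([.475,-.2672,.165],.17)
cv2.imwrite(f'pics/side2.png',manip.camera('side')[:,:,::-1])
s=manip.get_state();p=s['eef_pos']
for d in (0.,.0187,-.055): print(d,proj('side',p+[0,0,d]))
a=cv2.imread('pics/side2.png')[90:190,310:430]
cv2.imwrite('pics/m2.png',cv2.resize(a,(0,0),fx=6,fy=6,interpolation=cv2.INTER_CUBIC))
"
```

```text
t 4.48 pos [ 0.4758 -0.2676  0.187 ] yaw 0.1701 q6 -0.7 F [-0.36 -0.16 -0.29] M [-0.01  -0.092  0.017] op 0.0118
delta units [-0.02  -0.016  0.551] turn 0.001
0.0 [[371.15860934 132.13171109]]
0.0187 [[372.50342635 125.60575471]]
-0.055 [[367.39306749 150.40465194]]
```

View pics/m2.png

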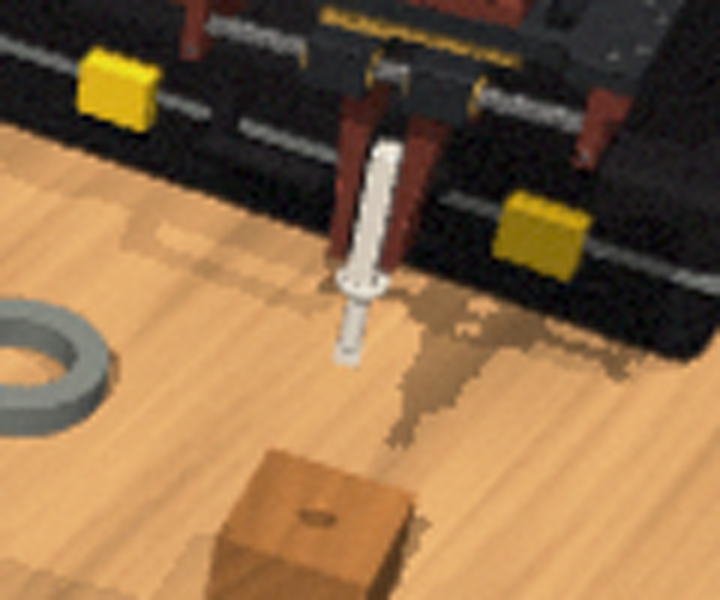

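The tool hangs straight with its tip at side (367.7,150.4), matching the predicted (367.4,150.4). The blade's broad face is seen by the side camera, so the blade lies along gripper x. The hole is at (363,176). Now check the coil position and zoom in on the core.

```bash
python3 -c "
from h import *
import cv2
print('hole',back('side',(310+317.5/6-.4,90+517/6-.4),.05))
print('core nn',back('side',(263.8,221.2),.084),back('top',(266.3,239.5),.084),back('top',(267.4,235.6),.09),back('side',(263.3,221.6),.09))
acc={}
for c in P:
    acc[c]=np.mean([manip.camera(c).astype(float) for _ in range(4)],0)
s=acc['side'][208:240,250:282].astype(np.uint8);t=acc['top'][222:254,251:283].astype(np.uint8)
cv2.imwrite('pics/coil.png',cv2.resize(cv2.hconcat([s,t]),(0,0),fx=12,fy=12,interpolation=cv2.INTER_CUBIC)[:,:,::-1])
go([.5488,.0530,.187],.208)
"
```

```text
hole [ 0.47291314 -0.26452277  0.05      ]
core nn [0.55434421 0.05229194 0.084     ] [0.54340483 0.05338208 0.084     ] [0.55239283 0.05060807 0.09      ] [0.55086954 0.05840695 0.09      ]
t 4.93 pos [ 0.4747 -0.2671  0.1845] yaw 0.17 q6 -0.7 F [-0.64 -0.25 -0.21] M [-0.041 -0.127  0.013] op 0.012
delta units [ 3.179 -7.573 -0.059] turn -0.436
```

View pics/coil.png

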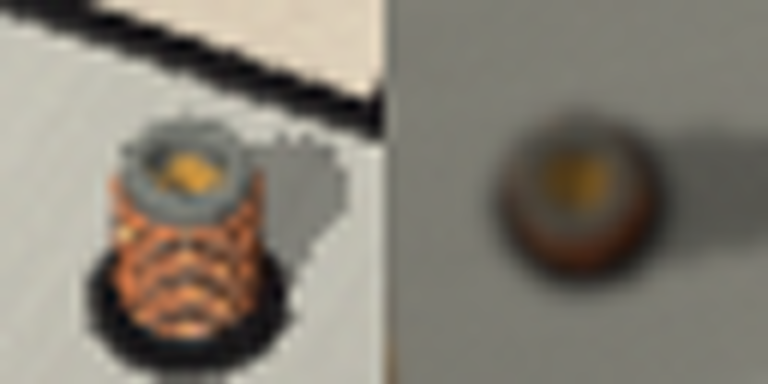

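The coil fit agrees across cameras once the side bias seen at the hole is applied: about (0.5485, 0.053). In the zoom the slot seems to run roughly along image-vertical (world x). Move above the coil.

>>> {"method": "step_arm", "body": {"deltas": [[0, 0.32, -0.76, 0, 0], [0, 0.64, -1.52, 0, 0], [0, 0.96, -2.28, 0, 0], [0, 1.28, -3.04, 0, 0], [0, 1.6, -3.8, 0, 0], [0, 1.92, -4.56, 0, 0], [0, 2.24, -5.32, 0, 0], [0, 2.56, -6.08, 0, -0.2], [0, 2.88, -6.84, 0, -0.4], [0, 3.18, -7.57, 0, -0.44]]}}

```text
time: 5.77
eef_pos: [0.5493, 0.0545, 0.185]
tcp_rot: [[0.978, 0.208, -0.0], [0.208, -0.978, -0.0], [-0.0, -0.0, -1.0]]
contact_force: [0.8, -0.4, -0.3]
opening: 0.0116
```

>>> {"method": "step_arm", "body": {"deltas": [[0, 0, 0, 0.3, 0], [0, 0, 0, 0.6, 0], [0, 0, 0, 0.75, 0], [0, 0, 0, 0.75, 0], [0, 0, 0, 0.75, 0]]}}

```text
time: 6.18
eef_pos: [0.5484, 0.0516, 0.1544]
tcp_rot: [[0.979, 0.205, -0.002], [0.205, -0.979, -0.0], [-0.002, -0.0, -1.0]]
contact_force: [0.3, 0.1, -0.4]
opening: 0.0116
```

```bash
python3 -c "
from h import *
import cv2
go([.5488,.0530,.145],.208)
a=manip.camera('side')[190:240,240:300]
p=manip.get_state()['eef_pos'];print(proj('side',p-[0,0,.055]))
cv2.imwrite('pics/m3.png',cv2.resize(a,(0,0),fx=12,fy=12,interpolation=cv2.INTER_CUBIC)[:,:,::-1])
"
```

```text
t 6.18 pos [0.5484 0.0516 0.1544] yaw 0.2069 q6 -0.13 F [ 0.27  0.12 -0.43] M [ 0.037 -0.116 -0.04 ] op 0.0116
delta units [ 0.018 -0.033  0.235] turn -0.013
[[265.89705286 217.14662086]]
```

View pics/m3.png

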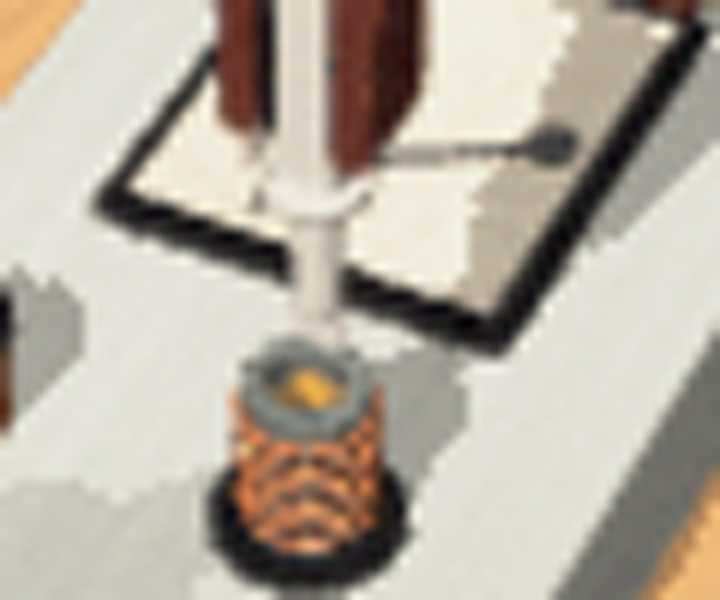

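The tip is at side (266.2,217.5), just above the coil ring (265.7,221.2). That matches the predicted offset. Lower the tip into the mouth.

>>> {"method": "step_arm", "body": {"deltas": [[0, 0, 0, 0.1, 0], [0, 0, 0, 0.2, 0], [0, 0, 0, 0.28, 0], [0, 0, 0, 0.28, 0], [0, 0, 0, 0.28, 0], [0, 0, 0, 0.28, 0]]}}

```text
time: 6.73
eef_pos: [0.5492, 0.0528, 0.1441]
tcp_rot: [[0.978, 0.207, 0.0], [0.207, -0.978, 0.0], [0.0, -0.0, -1.0]]
contact_force: [0.3, -0.4, -0.6]
opening: 0.012
```

```bash
python3 -c "
from h import *
go([.5488,.0530,.138],.208)
"
```

```text
t 6.73 pos [0.5492 0.0528 0.1441] yaw 0.2084 q6 -0.13 F [ 0.32 -0.37 -0.55] M [ 0.012 -0.089 -0.013] op 0.012
delta units [-0.008 -0.008  0.151] turn 0.005
```

>>> {"method": "step_arm", "body": {"deltas": [[0, 0, 0, 0.05, 0], [0, 0, 0, 0.1, 0], [0, 0, 0, 0.13, 0], [0, 0, 0, 0.16, 0], [0, 0, 0, 0.16, 0], [0, 0, 0, 0.16, 0]]}}

```text
time: 7.23
eef_pos: [0.5491, 0.0528, 0.1376]
tcp_rot: [[0.978, 0.207, -0.0], [0.207, -0.978, 0.0], [-0.0, -0.0, -1.0]]
contact_force: [-0.5, -1.1, 2.2]
opening: 0.012
```

```bash
python3 -c "
from h import *
go([.5488,.0530,.138],.208)
"
```

```text
t 7.23 pos [0.5491 0.0528 0.1376] yaw 0.2085 q6 -0.13 F [-0.48 -1.06  2.21] M [-0.032 -0.035 -0.02 ] op 0.012
delta units [-0.007 -0.007 -0.01 ] turn 0.006
```

>>> {"method": "step_arm", "body": {"deltas": [[0, 0, 0, 0, 1], [0, 0, 0, 0, 1.6], [0, 0, 0, 0, 1.6]]}}

```text
time: 7.48
eef_pos: [0.5492, 0.0527, 0.1377]
tcp_rot: [[0.998, 0.067, 0.0], [0.067, -0.998, -0.0], [0.0, 0.0, -1.0]]
contact_force: [-0.1, -0.0, 1.1]
opening: 0.0122
```

>>> {"method": "step_arm", "body": {"deltas": [[0, 0, 0, 0, 1], [0, 0, 0, 0, 1.6], [0, 0, 0, 0, 1.6]]}}

```text
time: 7.73
eef_pos: [0.5492, 0.0528, 0.1376]
tcp_rot: [[0.997, -0.071, 0.0], [-0.071, -0.997, 0.0], [0.0, -0.0, -1.0]]
contact_force: [0.2, 1.2, 0.1]
opening: 0.0115
```

>>> {"method": "step_arm", "body": {"deltas": [[0, 0, 0, 0, 1], [0, 0, 0, 0, 1.6], [0, 0, 0, 0, 1.6]]}}

```text
time: 7.98
eef_pos: [0.5491, 0.0528, 0.1376]
tcp_rot: [[0.978, -0.208, 0.0], [-0.208, -0.978, 0.0], [-0.0, -0.0, -1.0]]
contact_force: [-0.3, 0.3, -0.5]
opening: 0.0121
```

Force dropped to zero, so the blade seems to have fallen into the slot. Lower a little and look at the needle.

>>> {"method": "step_arm", "body": {"deltas": [[0, 0, 0, 0.03, 0], [0, 0, 0, 0.05, 0], [0, 0, 0, 0.05, 0], [0, 0, 0, 0.05, 0]]}}

```text
time: 8.32
eef_pos: [0.5492, 0.0528, 0.1355]
tcp_rot: [[0.978, -0.208, 0.0], [-0.208, -0.978, 0.0], [0.0, -0.0, -1.0]]
contact_force: [0.7, 0.9, -0.5]
opening: 0.0119
```

```bash
cat >> h.py <<'E'
import cv2
def look(n):
    go([.549,.0528,.134],.2)
    ims=[cv2.resize(manip.camera('side')[170:235,235:315],(0,0),fx=5,fy=5,interpolation=cv2.INTER_CUBIC),cv2.resize(manip.camera('top')[185:250,265:345],(0,0),fx=5,fy=5,interpolation=cv2.INTER_CUBIC)]
    cv2.imwrite(n,cv2.hconcat(ims)[:,:,::-1])
E
python3 -c "
from h import *
look('pics/n1.png')"
```

```text
t 8.32 pos [0.5492 0.0528 0.1355] yaw -0.2092 q6 0.28 F [ 0.66  0.95 -0.54] M [ 0.078 -0.195 -0.01 ] op 0.0119
delta units [-0.004  0.002  0.038] turn -4.689
```

View pics/n1.png

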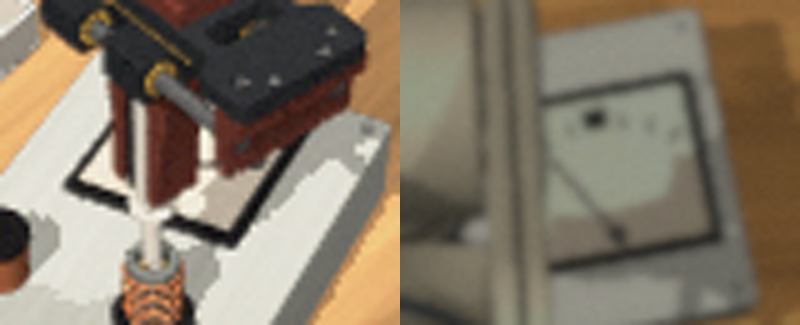

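In the top view (right half) the needle pivot is at about (620,238) and the needle passes (550,155), still left of the mark at (596,118). The blade is in the tube. Press to seat it lightly.

>>> {"method": "step_arm", "body": {"deltas": [[0, 0, 0, 0.025, 0], [0, 0, 0, 0.05, 0], [0, 0, 0, 0.05, 0], [0, 0, 0, 0.05, 0]]}}

```text
time: 8.75
eef_pos: [0.5492, 0.0528, 0.1337]
tcp_rot: [[0.978, -0.209, 0.0], [-0.209, -0.978, 0.0], [0.0, -0.0, -1.0]]
contact_force: [1.0, 1.2, 2.0]
opening: 0.0116
```

```bash
cat >> h.py <<'E'
def needle():
    # dark line fit in rectified dial (top camera), chassis frame
    C=[.5914,-.002,.2073]; im=np.mean([manip.camera('top').astype(float) for _ in range(2)],0).mean(2).astype(np.float32)
    pv=back('top',(235+515.5/7-.5,180+362.5/7-.5),.057)[:2]
    best=[]
    for a in np.arange(-1,.6,.01):
        ang=C[2]-a; r=np.linspace(.012,.040,15)
        def val(off): 
            q=np.c_[pv[0]+r*np.cos(ang)-off*np.sin(ang),pv[1]+r*np.sin(ang)+off*np.cos(ang),0*r+.057]
            uv=proj('top',q).astype(np.float32); return cv2.remap(im,uv[None,:,0],uv[None,:,1],cv2.INTER_LINEAR).ravel()
        best.append((np.median((val(.005)+val(-.005))/2-val(0)),round(a,2)))
    best.sort(reverse=True); print("needle cand",[(round(float(x),1),float(y)) for x,y in best[:6]])
E
python3 -c "
from h import *
go([.549,.0528,.134],.2);needle()"
```

```text
t 8.75 pos [0.5492 0.0528 0.1337] yaw -0.2104 q6 0.28 F [0.99 1.18 1.96] M [ 0.255 -0.089 -0.03 ] op 0.0116
delta units [-0.006  0.001 -0.008] turn -4.702
needle cand [(18.9, -0.54), (18.6, -0.53), (18.5, -0.55), (18.0, -0.56), (17.9, -0.52), (17.1, -0.57)]
```

The needle reads −0.54. The push is 2 N at 3.9 mm below the earlier top contact, so the blade is fully seated in the 4 mm slot. Turn clockwise.

>>> {"method": "step_arm", "body": {"deltas": [[0, 0, 0, 0, 0.6], [0, 0, 0, 0, 1.2], [0, 0, 0, 0, 1.8], [0, 0, 0, 0, 2.4], [0, 0, 0, 0, 3], [0, 0, 0, 0, 3.5], [0, 0, 0, 0, 4], [0, 0, 0, 0, 4], [0, 0, 0, 0, 4]]}}

```text
time: 9.6
eef_pos: [0.5489, 0.0529, 0.1336]
tcp_rot: [[0.848, -0.53, -0.001], [-0.53, -0.848, 0.0], [-0.001, 0.0, -1.0]]
contact_force: [-0.3, 2.7, 1.3]
opening: 0.012
```

```bash
python3 -c "
from h import *
go([.549,.0528,.134],.2);needle()"
```

```text
t 9.6 pos [0.5489 0.0529 0.1336] yaw -0.5583 q6 0.63 F [-0.33  2.74  1.33] M [0.579 0.232 0.037] op 0.012
delta units [ 0.005  0.001 -0.011] turn -8.69
needle cand [(20.3, -0.37), (20.1, -0.38), (19.8, -0.36), (19.6, -0.39), (19.3, -0.4), (19.3, -0.35)]
```

>>> {"method": "step_arm", "body": {"deltas": [[0, -0.007, -0.011, 0, 0.6], [0, -0.007, -0.011, 0, 1.2], [0, -0.007, -0.011, 0, 1.8], [0, -0.007, -0.011, 0, 2.4], [0, -0.007, -0.011, 0, 3], [0, -0.007, -0.011, 0, 3.6], [0, -0.007, -0.011, 0, 4.2], [0, -0.007, -0.011, 0, 4.2], [0, -0.007, -0.011, 0, 4.2]]}}

```text
time: 10.45
eef_pos: [0.5485, 0.0532, 0.1334]
tcp_rot: [[0.603, -0.798, -0.001], [-0.798, -0.603, -0.0], [-0.001, 0.001, -1.0]]
contact_force: [-3.5, 1.1, 1.3]
opening: 0.012
```

```bash
python3 -c "
from h import *
go([.549,.0528,.134],.2);needle()"
```

```text
t 10.45 pos [0.5485 0.0532 0.1334] yaw -0.9238 q6 1.0 F [-3.48  1.1   1.34] M [0.327 0.596 0.059] op 0.012
delta units [ 0.015 -0.005 -0.016] turn -12.878
needle cand [(20.5, -0.08), (20.0, -0.1), (20.0, -0.09), (19.8, -0.07), (19.3, -0.11), (19.0, -0.12)]
```

>>> {"method": "step_arm", "body": {"deltas": [[0, -0.007, 0.01, 0, 0.5], [0, -0.007, 0.01, 0, 1], [0, -0.007, 0.01, 0, 1.35], [0, -0.007, 0.01, 0, 1.35], [0, -0.007, 0.01, 0, 1.35]]}}

```text
time: 10.97
eef_pos: [0.5483, 0.0532, 0.1335]
tcp_rot: [[0.504, -0.863, -0.001], [-0.863, -0.504, -0.0], [-0.0, 0.001, -1.0]]
contact_force: [-3.5, 1.8, 1.6]
opening: 0.0117
```

```bash
python3 -c "
from h import *
needle();look('pics/n2.png')"
```

```text
needle cand [(18.5, -0.05), (18.3, -0.06), (18.0, -0.07), (17.5, -0.03), (17.4, -0.08), (17.1, -0.04)]
t 11.07 pos [0.5483 0.0532 0.1335] yaw -1.0424 q6 1.12 F [-2.68  1.07  1.1 ] M [0.2   0.788 0.007] op 0.012
delta units [ 0.017 -0.01  -0.013] turn -14.237
```

View pics/n2.png

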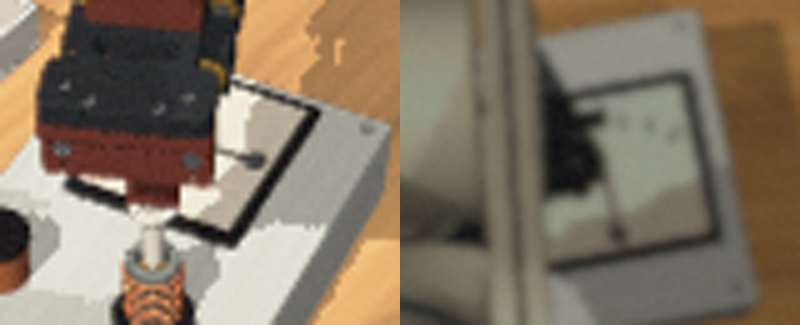

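The gripper hides the middle of the dial (right half, around (575,150)), and the needle shows from (620,238) to about (608,172), close to the mark's direction. Measure its lower part only.

```bash
python3 - <<'E'
from h import *
C=[.5914,-.002,.2073]; im=np.mean([manip.camera('top').astype(float) for _ in range(3)],0).mean(2).astype(np.float32)
im0=cv2.imread('pics/top0.png').mean(2).astype(np.float32)
# dark-centroid in cross sections along chassis y
pvs=[back('top',(235+x/7-.5,180+y/7-.5),.057)[:2] for x,y in((515.5,362.5),(482,202))]
d=pvs[1]-pvs[0]; print("mark dir rel chassis (needle sign)",-(np.arctan2(d[1],d[0])-C[2]),np.linalg.norm(d))
ex=np.array([np.cos(C[2]),np.sin(C[2])]);ey=np.array([-ex[1],ex[0]])
offs=np.linspace(-.012,.012,49)
for r in np.arange(.006,.032,.002):
    q=pvs[0]+r*ex+offs[:,None]*ey
    uv=proj('top',np.c_[q,0*offs+.057]).astype(np.float32); v=cv2.remap(im,uv[None,:,0],uv[None,:,1],cv2.INTER_CUBIC).ravel()
    k=np.argmin(v); print(round(r,3),"min off y mm",round(offs[k]*1e3,2),"needle",round(-np.arctan2(offs[k],r),3),v[::6].astype(int))
big=cv2.resize(im[200:240,285:330].astype(np.uint8),(0,0),fx=16,fy=16,interpolation=cv2.INTER_CUBIC)[:600,:800];cv2.imwrite('pics/n3.png',big[:600])
E
```

```text
mark dir rel chassis (needle sign) -0.008708229387968364 0.06122552122991649
0.006 min off y mm 0.5 needle -0.083 [109 109 108  94  79  86 100 107 110]
0.008 min off y mm 0.5 needle -0.062 [113 115 113 101  88  95 108 112 113]
0.01 min off y mm 0.5 needle -0.05 [122 124 120 109  98 105 118 120 122]
0.012 min off y mm 0.0 needle -0.0 [133 134 131 118 106 115 131 132 134]
0.014 min off y mm 0.0 needle -0.0 [140 141 139 125 109 122 139 141 141]
0.016 min off y mm 0.0 needle -0.0 [144 144 140 125 111 124 140 143 143]
0.018 min off y mm 0.0 needle -0.0 [145 144 139 124 111 123 140 143 140]
0.02 min off y mm 0.0 needle -0.0 [144 144 139 124 111 122 138 138 127]
0.022 min off y mm 12.0 needle -0.499 [144 144 140 126 112 121 133 125 103]
0.024 min off y mm 12.0 needle -0.464 [145 145 142 129 112 116 123 106  77]
0.026 min off y mm 12.0 needle -0.432 [145 145 144 130 108 102 104  86  51]
0.028 min off y mm 12.0 needle -0.405 [145 145 143 129 100  82  79  60  33]
0.03 min off y mm 12.0 needle -0.381 [146 146 143 126  92  64  50  37  24]
```

View pics/n3.png

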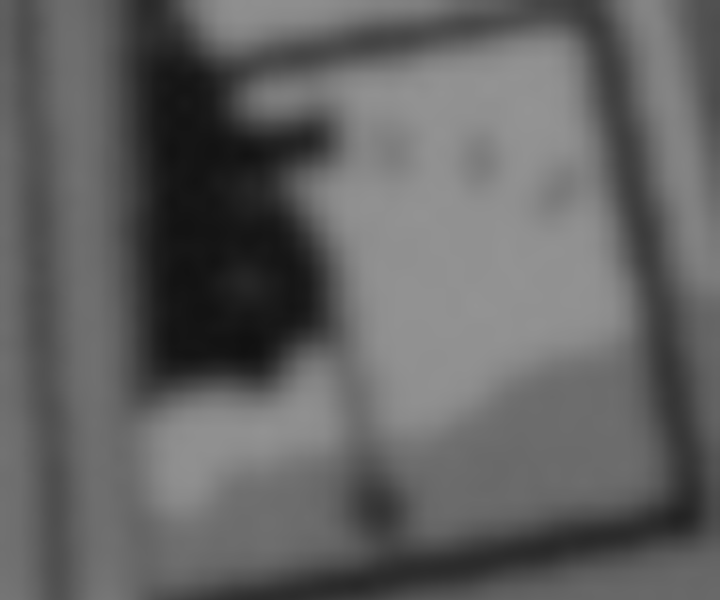

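The lower needle lies on the dial's mid-line within about 0.01 rad, running from the hub (380,505) to (345,260), toward the mark at (315,135). Lift straight out.

>>> {"method": "step_arm", "body": {"deltas": [[0, 0, 0, -0.15, 0], [0, 0, 0, -0.3, 0], [0, 0, 0, -0.5, 0], [0, 0, 0, -0.8, 0], [0, 0, 0, -1.3, 0], [0, 0, 0, -1.3, 0]]}}

```text
time: 11.82
eef_pos: [0.5515, 0.0534, 0.1899]
tcp_rot: [[0.503, -0.864, 0.007], [-0.864, -0.503, 0.0], [0.003, -0.007, -1.0]]
contact_force: [0.3, 0.4, -0.0]
opening: 0.012
```

```bash
python3 - <<'E'
from h import *
go([.475,-.2672,.186],-.2)
E
```

```text
t 11.82 pos [0.5515 0.0534 0.1899] yaw -1.0438 q6 1.12 F [ 0.33  0.41 -0.04] M [ 0.01  -0.04   0.023] op 0.012
delta units [5.966 5.683 0.081] turn -9.67
```

>>> {"method": "step_arm", "body": {"deltas": [[0, 0.6, 0.57, 0, 0], [0, 1.2, 1.14, 0, 0], [0, 1.85, 1.76, 0, 0], [0, 2.5, 2.38, 0, 0], [0, 3.15, 3.0, 0, 0], [0, 3.8, 3.62, 0, 0], [0, 4.45, 4.24, 0, 0], [0, 5.05, 4.81, 0, 0], [0, 5.6, 5.33, 0, 0], [0, 5.966, 5.683, 0, 0]]}}

```text
time: 12.65
eef_pos: [0.4717, -0.2701, 0.1861]
tcp_rot: [[0.502, -0.865, 0.001], [-0.865, -0.502, -0.001], [0.002, -0.001, -1.0]]
contact_force: [0.3, 0.2, -0.9]
opening: 0.0119
```

>>> {"method": "step_arm", "body": {"deltas": [[0, 0, 0, 0, 0], [0, 0, 0, 0, 0], [0, 0, 0, 0, 0], [0, 0, 0, 0, 0]]}}

```text
time: 12.98
eef_pos: [0.4724, -0.2663, 0.1856]
tcp_rot: [[0.504, -0.864, 0.0], [-0.864, -0.504, 0.0], [-0.0, -0.0, -1.0]]
contact_force: [-0.4, 0.1, -0.4]
opening: 0.0119
```

```bash
python3 - <<'E'
from h import *
needle()
go([.475,-.2672,.12],-1.044)
p=manip.get_state()['eef_pos'];print(proj('side',p-[0,0,.055]))
a=manip.camera('side')[90:200,310:430]
cv2.imwrite('pics/m4.png',cv2.resize(a,(0,0),fx=5,fy=5,interpolation=cv2.INTER_CUBIC)[:,:,::-1])
E
```

```text
needle cand [(21.3, -0.02), (21.2, -0.03), (20.6, 0.0), (20.6, -0.01), (20.3, -0.04), (19.9, 0.01)]
t 13.08 pos [ 0.4725 -0.2663  0.1857] yaw -1.0423 q6 0.51 F [-0.5   0.21 -0.23] M [ 0.011 -0.002  0.016] op 0.0115
delta units [ 0.051 -0.042  1.641] turn 0.019
[[368.07167694 150.93839779]]
```

View pics/m4.png

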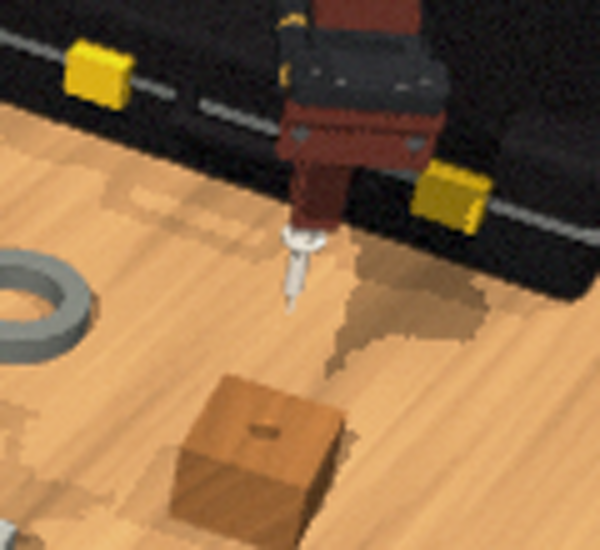

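The tool hangs straight with its tip at side (368,151.6) against a predicted (368.1,150.9), and the hole is at (363,176). The needle reads −0.02. Correct x/y and go down to just above the hole.

>>> {"method": "step_arm", "body": {"deltas": [[0, 0.051, -0.042, 0.4, 0], [0, 0.051, -0.042, 0.8, 0], [0, 0.051, -0.042, 1.2, 0], [0, 0.051, -0.042, 1.6, 0], [0, 0.051, -0.042, 1.64, 0], [0, 0.051, -0.042, 1.64, 0], [0, 0.051, -0.042, 1.64, 0]]}}

```text
time: 13.72
eef_pos: [0.4751, -0.2681, 0.1205]
tcp_rot: [[0.503, -0.864, 0.0], [-0.864, -0.503, -0.0], [0.0, -0.0, -1.0]]
contact_force: [0.7, 0.0, 0.3]
opening: 0.0118
```

```bash
python3 - <<'E'
from h import *
go([.475,-.2672,.065],-1.044)
E
```

```text
t 13.72 pos [ 0.4751 -0.2681  0.1205] yaw -1.0433 q6 0.51 F [0.66 0.01 0.25] M [-0.016 -0.076  0.021] op 0.0118
delta units [-0.022 -0.009  1.389] turn 0.008
```

>>> {"method": "step_arm", "body": {"deltas": [[0, -0.022, -0.009, 0.2, 0], [0, -0.022, -0.009, 0.4, 0], [0, -0.022, -0.009, 0.6, 0], [0, -0.022, -0.009, 0.7, 0], [0, -0.022, -0.009, 0.7, 0]]}}

```text
time: 14.13
eef_pos: [0.4739, -0.2669, 0.091]
tcp_rot: [[0.503, -0.864, -0.001], [-0.864, -0.503, 0.001], [-0.001, 0.001, -1.0]]
contact_force: [-0.1, 0.4, -1.2]
opening: 0.0117
```

```bash
python3 - <<'E'
from h import *
go([.475,-.2672,.065],-1.044)
E
```

```text
t 14.13 pos [ 0.4739 -0.2669  0.091 ] yaw -1.0438 q6 0.51 F [-0.1   0.44 -1.25] M [-0.006  0.029  0.066] op 0.0117
delta units [ 0.021 -0.021  0.65 ] turn 0.003
```

>>> {"method": "step_arm", "body": {"deltas": [[0, 0.01, -0.01, 0.2, 0], [0, 0.01, -0.01, 0.4, 0], [0, 0.01, -0.01, 0.55, 0], [0, 0.01, -0.01, 0.6, 0], [0, 0.01, -0.01, 0.6, 0], [0, 0.01, -0.01, 0.6, 0]]}}

```text
time: 14.63
eef_pos: [0.4744, -0.267, 0.0673]
tcp_rot: [[0.503, -0.864, -0.002], [-0.864, -0.503, 0.001], [-0.002, 0.001, -1.0]]
contact_force: [-2.5, 2.5, -3.1]
opening: 0.0117
```

```bash
python3 - <<'E'
from h import *
go([.475,-.2672,.065],-1.044)
E
```

```text
t 14.63 pos [ 0.4744 -0.267   0.0673] yaw -1.0438 q6 0.51 F [-2.5   2.5  -3.07] M [0.664 0.58  0.016] op 0.0117
delta units [ 0.012 -0.011  0.058] turn 0.002
```

>>> {"method": "step_arm", "body": {"deltas": [[0, 0, 0, 0.01, 0], [0, 0, 0, 0.02, 0], [0, 0, 0, 0.02, 0]]}}

```text
time: 14.88
eef_pos: [0.4744, -0.267, 0.0672]
tcp_rot: [[0.503, -0.864, -0.001], [-0.864, -0.503, 0.001], [-0.001, 0.001, -1.0]]
contact_force: [-4.3, 3.9, -0.2]
opening: 0.0121
```

```bash
python3 - <<'E'
from h import *
go([.475,-.2672,.065],-1.044)
E
```

```text
t 14.88 pos [ 0.4744 -0.267   0.0672] yaw -1.0438 q6 0.51 F [-4.32  3.93 -0.22] M [ 0.773  0.881 -0.054] op 0.0121
delta units [ 0.01  -0.01   0.056] turn 0.002
```

>>> {"method": "step_arm", "body": {"deltas": [[0, -0.02, 0.005, 0, 0], [0, -0.03, 0.005, 0.02, 0], [0, -0.03, 0.005, 0.04, 0], [0, -0.03, 0.005, 0.04, 0], [0, -0.03, 0.005, 0.04, 0]]}}

```text
time: 15.3
eef_pos: [0.4745, -0.2667, 0.0658]
tcp_rot: [[0.503, -0.864, 0.001], [-0.864, -0.503, -0.0], [0.001, -0.0, -1.0]]
contact_force: [-1.9, 2.1, 2.0]
opening: 0.0123
```

```bash
python3 - <<'E'
from h import *
go([.475,-.2672,.065],-1.044)
a=manip.camera('side')[130:210,320:420]
cv2.imwrite('pics/m5.png',cv2.resize(a,(0,0),fx=7,fy=7,interpolation=cv2.INTER_CUBIC)[:,:,::-1])
E
```

```text
t 15.3 pos [ 0.4745 -0.2667  0.0658] yaw -1.0438 q6 0.51 F [-1.92  2.05  2.  ] M [0.475 0.549 0.023] op 0.0123
delta units [ 0.017 -0.004  0.02 ] turn 0.002
```

View pics/m5.png

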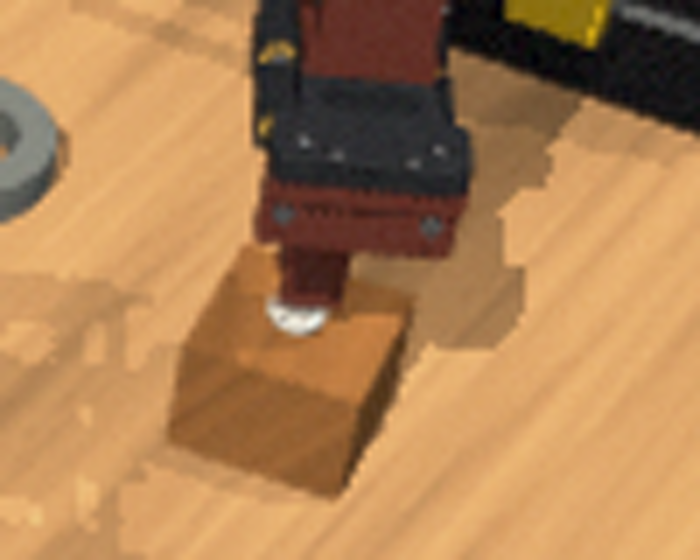

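The collar is on the block at side (362,175), with a 2 N upward force: it is resting. Release.

>>> {"method": "step_arm", "body": {"deltas": [[0.3, 0, 0, 0, 0], [0.3, 0, 0, 0, 0], [0.6, 0, 0, 0, 0], [0.6, 0, 0, 0, 0], [1, 0, 0, 0, 0], [1, 0, 0, 0, 0], [1, 0, 0, 0, 0], [1, 0, 0, 0, 0]]}}

```text
time: 16.02
eef_pos: [0.4743, -0.2665, 0.0656]
tcp_rot: [[0.503, -0.864, 0.0], [-0.864, -0.503, -0.0], [0.0, -0.0, -1.0]]
contact_force: [0.9, 0.5, 0.3]
opening: 0.0616
```

>>> {"method": "step_arm", "body": {"deltas": [[1, 0, 0, 0, 0], [1, 0, 0, 0, 0], [1, 0, 0, -0.3, 0], [1, 0, 0, -0.9, 0], [1, 0, 0, -1.6, 0], [1, 0, 0, -2.3, 0], [1, 0, 0, -3, 0], [1, 0, 0, -3.8, 0], [1, 0, 0, -3.8, 0]]}}

```text
time: 16.77
eef_pos: [0.4773, -0.2682, 0.2245]
tcp_rot: [[0.503, -0.864, 0.009], [-0.864, -0.503, -0.005], [0.009, -0.005, -1.0]]
contact_force: [1.3, -0.9, 0.4]
opening: 0.0877
```

>>> {"method": "step_arm", "body": {"deltas": [[1, 0.5, 0.6, 0, 0], [1, 1, 1.2, 0, 0], [1, 1.5, 1.8, 0, 0], [1, 2, 2.4, 0, 0], [1, 2.5, 3, 0, 0], [1, 2.5, 3, 0, 0], [1, 2.5, 3, 0, 0], [1, 2.5, 3, 0, 0], [1, 2.5, 3, 0, 0]]}}

```text
time: 17.52
eef_pos: [0.421, -0.4122, 0.2176]
tcp_rot: [[0.504, -0.864, -0.0], [-0.864, -0.504, 0.001], [-0.001, -0.0, -1.0]]
contact_force: [0.4, 0.7, 0.1]
opening: 0.0877
```

```bash
python3 - <<'E'
from h import *
needle()
go([.475,-.2672,.065],-1.044)
s=manip.camera('side');t=manip.camera('top')
f=lambda a:cv2.resize(a,(400,300),interpolation=cv2.INTER_CUBIC)
o=cv2.vconcat([cv2.hconcat([f(s),f(t)]),cv2.hconcat([f(s[140:200,325:405]),f(t[185:260,235:335])])])
cv2.imwrite('pics/end.png',o[:,:,::-1])
E
```

```text
needle cand [(20.8, -0.02), (20.6, -0.03), (20.4, -0.01), (20.0, -0.04), (19.8, 0.0), (19.8, -0.05)]
t 17.62 pos [ 0.4213 -0.4122  0.2177] yaw -1.0424 q6 0.25 F [-0.32  0.68 -0.26] M [-0.022  0.015 -0.026] op 0.0875
delta units [-2.453 -2.987  3.818] turn 0.018
```

View pics/end.png

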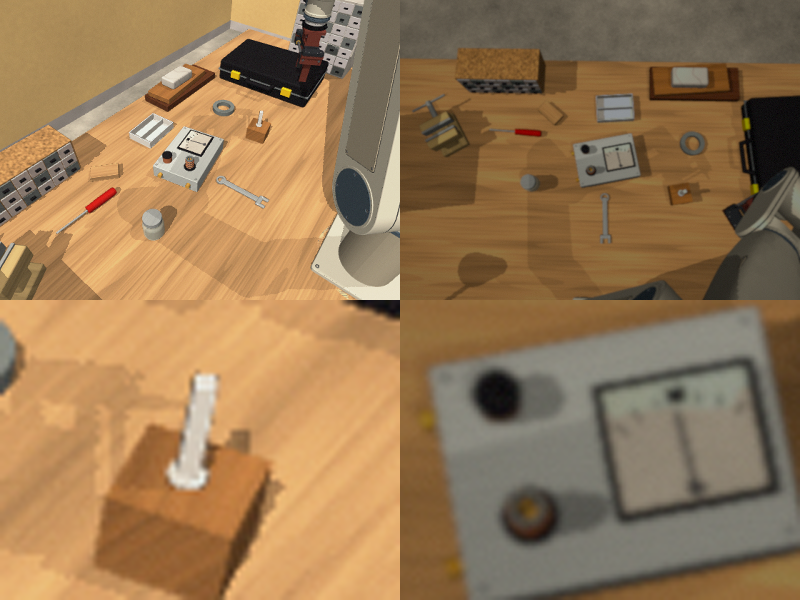

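The tool stands upright in the stand with its collar on the wood (panel (187,475)). The needle points at the middle of the mark, from (697,488) to (677,395), and nothing else has moved. Hand in.

```bash
python3 -c "
from rig import manip
print(manip.job_done())"
```

```text
the job is handed in; nothing more can be done
None
```

I handed the job in at about 17.6 s. The core is tuned to the broad mark and the tool is back in its stand.

- **Seating:** I found the slot by turning the blade under a push of about 2 N. The blade then seated 3.9 mm deep in the 4 mm slot.
- **Turning:** I turned the core clockwise until the needle went from −0.54 to about −0.02 rad. The mark's edges are at ±0.1. The largest force I read during this was about 4 N, mostly sideways.
- **Return:** The tool went back in the hole and I let go with its collar on the wood.

The last pictures show the tool upright with its collar on the block, the needle on the mark, the other things where they were, and the gripper well clear.

Two checks were less clean:
- **Needle reading:** My first reading with the gripper partly hiding the dial gave −0.05 rad. The later unobstructed readings gave −0.02.
- **Contact in the stand hole:** The blade pressed on the side of the hole with about 6 N on the way in. I shifted to relieve it before letting go.

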